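# Roll a sanding drum one turn along the rule to find its strip length

### The arm

A 6-joint arm with a two-finger parallel gripper is mounted at the origin on a cart in front of the work surface, level with it; the furniture and walls round the work are solid. World frame = base frame: x ahead of the robot, y to its left, z up, the work surface at z = 0. Lengths are in m, angles in rad, forces in N, time in s.
With the tool pointing down it reaches from about 0.25 to 0.725 m from the base axis. Payload 4 kg.
Tool frame: the origin (TCP) lies at the very end of the fingers, on their centre line; the grasp point (between the pads) lies 19 mm behind it; z points along the fingers, y is the line along which they close (so a half turn about z gives the same grasp; the last joint's range is limited). The gripper opens to 85 mm and grips with 20 to 120 N. Pads are 22 mm wide; open, the fingers measure 114 mm over their backs; the gripper's body (76 mm by 85 mm) begins 54 mm behind the grasp point. The pads swing forward as they close: fully open they stand 13 mm farther back than shut.
Start: joints at [-1.152, 0.241, 0.005, 1.335, 0, 1.571], TCP at [0.203, -0.457, 0.231] pointing down, gripper open.
Joint ranges: [-2.72, 2.72], [-1.05, 1.87], [-1.09, 1.28], [-1.99, 2.15], [-1.42, 1.44], [-3.14, 3.14]. Speed limits (rad/s): [2.79, 2.79, 3.14, 3.14, 3.14, 3.14].

### API

Orientations are given as a unit quaternion [x, y, z, w].
In Python, from rig import arm, cams, order gives the robot as it stands. The module is installed in compiled form; this text tells all that it offers.
- The arm moves only by the tool drive_tool, never from a script. Its argument "motion" is one flat list of numbers, 6 for each row, row after row: the shift along the world's x, y, z in units of 50 mm (1.0 is 50 mm), then the turn, a rotation vector about the world's x, y, z in units of 6 degrees (1.0 is 6 degrees). A call has 1 to 20 rows; each row is the pose to reach, as a shift and turn from the pose commanded when the call began; what a row does not reach only later rows make up. A row lasts 1/8 s, in which the tool goes at most 62.5 mm and 10.7 degrees, less where a joint would pass 70% of its speed; a pose out of reach is approached as far as the arm can. A call with a gripper value outside its range is refused whole. "claw" is the closure, from -1 (fully open) to 1 (shut), set as the call begins (left out, the last holds). The fingers move at their own pace and stop on an object; the grip force is fixed at half the most. Time passes only in rows, so rows that repeat a pose let the fingers close. It gives the time, the measured TCP pose, the force, the opening and the grip force at its end, in the units of the state.
- arm.state(): the state, without advancing time (a new reading comes with each control period).
- cams.read_camera(name): name is "scene" or "side" or "wrist"; returns a dict with "frame" (420x560x3 uint8, red, green, blue), "fovy" (degrees; the focal length in pixels is half the picture's height over the tangent of half this angle, whatever the lens; pixels are square), "cx", "cy" (the principal point, pixels), "R" (3x3) and "t" (3): a world point X has camera coordinates R X + t. Camera axes: x right, y down, z forward; pixel columns grow to the right and rows downward; lengths in m; the calibration is good to about 2 mm. A picture is of the moment at which its call begins. There is no depth.
- order.hand_in(): hands the job in; it is judged then, once.
The state is a dict: "time_s": time; "qpos": joint angles; "dq": joint speeds; "tau": joint torques, N m; "ee_pos": TCP position; "tool_rot": TCP orientation; "ft_force": force on the tool from outside, world axes, zero at the start; "ft_torque": the same for the moment, N m; "finger_gap": finger opening in m; "grasp_force": force on a finger pad.
Only numpy, scipy, OpenCV 4.12 (cv2) and the standard library are available. Lean on these libraries where they do the work, as an engineer would, in place of code of your own. Each camera call takes 0.05 s, during which the arm holds its last target. There are 200 camera calls.

### The job

The bare sanding drum needs a new abrasive strip, and to find how long, it is rolled once round beside the steel rule: its kerf now faces straight down at one mark, and has to come straight down again at another. With your fingertips on top of the drum, roll it away from you along the rule through exactly one full turn, without letting it skid, and leave it lying still there, beside the rule and square to it, so that the reading can be taken. Do not grip, lift or shove the drum from the side, and leave the rule, the pencil and the small tin where they lie.

Things in the scene. Friction and masses are not known exactly. Their poses are not given: they have to be found in the camera images.
- sanding_drum: Plywood sanding drum: a cylinder 30 mm in diameter, 60 mm long, about 80 g, lying on its side; it rolls freely but hardly coasts; one turn is 94 mm of travel. Origin: its middle, 15 mm above the table. y: along its axis, towards the rule. z: away from the kerf; up at the start and after a full turn, down after half a turn. A 6 mm steel arbor sticks out at the far end, to 60 mm from the origin.
- drum_kerf (a point): The kerf: a dark saw slot 3 mm wide along the drum's whole length, seen on the end faces as a dark line from the rim inward. This point lies at its mouth, on the end face beside the rule: at the bottom at the start, on top after half a turn, at the bottom again after a full turn.
- steel_rule: Steel rule 300 x 26 x 2.5 mm lying loose and flat to the left of the drum, dark graduations along the edge next to the drum. Origin: centre of its underside. x: along its length, away from the robot, the direction in which to roll; y: across it, away from the drum. The drum's middle lies near y = -51 mm (8 mm clear between them) and should stay near that line.
- rule_zero (a point): The zero end of the rule, the end nearer the robot, at the corner next to the drum, on the upper face. The drum starts 60 to 130 mm along the rule from here.
- carpenter_pencil: Red carpenter's pencil, 170 x 8 x 7 mm, lying left of the rule, about parallel to it. Origin: centre of its underside; y along its length. Leave it.
- small_tin: Small blue lidded tin, 52 mm in diameter, 26 mm high, standing to the right of the drum beyond its arbor. Origin: centre of its underside. Leave it.

How it is judged:
On the way:
1. the drum has rolled half a turn forward: kerf on top, about half of the way along the rule (angle between sanding_drum's own z axis and vertical above 2.5 rad and distance of sanding_drum from where it was at the start of the episode between 0.035 and 0.06 m and x of sanding_drum in the frame of rule_zero above 0.095 m and y of sanding_drum in the frame of steel_rule between -0.061 and -0.041 m).
At the end, for the whole second after the job is handed in: The drum lies still on the table one full turn further along the rule than it began: 94 mm, give or take 6 mm, kerf straight down within 17 degrees, its middle within 10 mm of the line 51 mm from the rule's middle, its axis square to the rule within 7 degrees; the rule has moved less than 6 mm (angle between sanding_drum's own z axis and vertical below 0.3 rad and distance of sanding_drum from where it was at the start of the episode between 0.088 and 0.1005 m and x of sanding_drum in the frame of rule_zero above 0.14 m and y of sanding_drum in the frame of steel_rule between -0.061 and -0.041 m and angle between the y axis of sanding_drum and the y axis of steel_rule, either way round below 0.12 rad and height (world z) of sanding_drum below 0.018 m and linear speed of sanding_drum below 0.01 m/s and angular speed of sanding_drum below 0.3 rad/s and distance of steel_rule from where it was at the start of the episode below 0.006 m); the robot touches nothing.
It fails at once if the drum was lifted off the table or stood on end (height (world z) of sanding_drum above 0.021 m or angle between sanding_drum's own y axis and vertical below 1.2 rad).
It fails at once if the drum was gripped, or pushed from the side instead of on its top (the grasp point came below the drum's top while the fingers touched it) (contact force between the fingers and sanding_drum above 0.5 N and height (world z) of the grasp point below 0.03 m).
It fails at once if the rule was knocked out of place (distance of steel_rule from where it was at the start of the episode above 0.008 m).
It fails at once if the pencil was disturbed (distance of carpenter_pencil from where it was at the start of the episode above 0.012 m).
It fails at once if the tin was disturbed (distance of small_tin from where it was at the start of the episode above 0.012 m).
It also fails if it takes over 51 s, if anything falls off the work surface, if the arm or the gripper's body presses on something with over 40 N, if the wrist force passes 120 N, or if a joint passes its speed limit or range.

## Working session

There is one attempt and no reset: what is moved stays moved. The work goes in short steps, Python scripts to look and compute and a tool call to move; the robot and the scene stay as the last step left them, time stands still between calls to the robot, and variables do not carry over. Pictures are saved under pics/ and viewed, at most 10 in all, crops included, and the job is handed in when it is done.

Besides the shell and the picture viewer there is one more tool, called after "Emit:" as name(argument=value, ...) on one line, values as JSON. drive_tool: Moves the arm, as the interface text tells. Its arguments: {"type":"object","properties":{"motion":{"type":"array"},"claw":{"type":"number"}},"required":["motion"]}

```bash
mkdir -p pics; cat > h.py <<'E'
import numpy as np, cv2
from rig import arm, cams, order
def cam(n):
    c=cams.read_camera(n); f=c["frame"].shape[0]/2/np.tan(np.radians(c["fovy"])/2)
    c["f"]=f; c["R"]=np.array(c["R"]); c["t"]=np.array(c["t"]); return c
def ray(c,u,v,z):
    d=c["R"].T@np.array([(u-c["cx"])/c["f"],(v-c["cy"])/c["f"],1.]); o=-c["R"].T@c["t"]
    return o+d*(z-o[2])/d[2]
def proj(c,X):
    p=c["R"]@np.array(X)+c["t"]; return c["f"]*p[0]/p[2]+c["cx"],c["f"]*p[1]/p[2]+c["cy"]
def save(c,n): cv2.imwrite("pics/"+n,c["frame"][:,:,::-1])
E
python3 - <<'E'
from h import *
for n in("scene","side"):
    c=cam(n); save(c,n+"0.png"); print(n,c["fovy"],c["cx"],c["cy"],-c["R"].T@c["t"],c["R"].round(3).tolist())
s=arm.state(); print(s["ee_pos"],s["tool_rot"],s["finger_gap"],s["time_s"],s["ft_force"])
E
```

```text
scene 57.9999406061108 286.00987128297874 216.26969532189952 [0.02822339 0.45834322 0.5698187 ] [[-0.653, -0.757, -0.014], [-0.469, 0.419, -0.778], [0.594, -0.502, -0.629]]
side 57.038695293873616 279.22730929233825 205.79298602090782 [0.21028994 0.69235631 0.48008807] [[-0.903, -0.429, -0.01], [-0.219, 0.479, -0.85], [0.369, -0.766, -0.527]]
[ 0.20309008 -0.45628275  0.23050657] [ 9.78158235e-01  2.07859549e-01 -1.94160845e-04 -9.15294159e-04] 0.08546303032111191 0.1 [ 0.44407301  0.21898331 -0.33931888]
```

View pics/scene0.png

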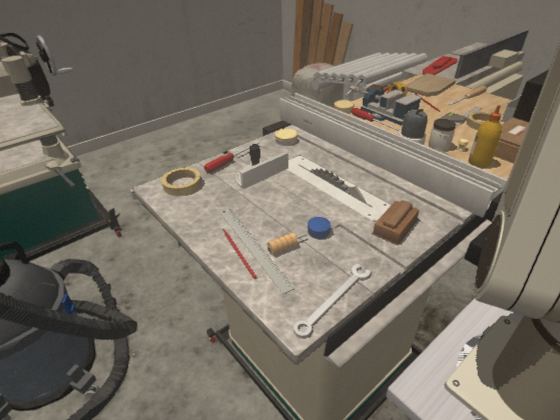

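View pics/side0.png

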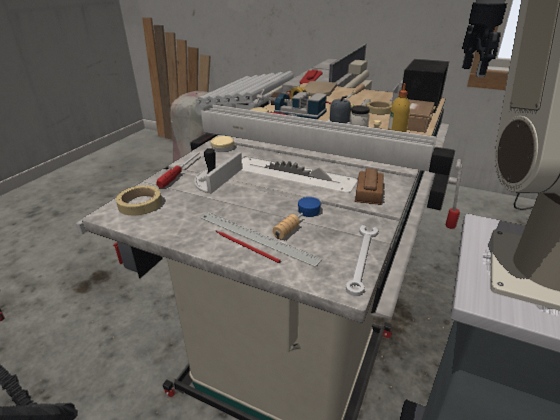

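The rule runs from about (292,290) to (225,210) in the scene view. The drum is at (283,243), the tin at (319,228) and the pencil at (239,252). I'll zoom in next.

```bash
python3 - <<'E'
from h import *
a=cv2.imread("pics/scene0.png")[200:300,210:340]; b=cv2.imread("pics/side0.png")[185:285,195:325]
k=lambda i:cv2.resize(i,None,fx=6,fy=6,interpolation=cv2.INTER_CUBIC)[:600]
cv2.imwrite("pics/z1.png",k(a)); cv2.imwrite("pics/z2.png",k(b))
for n in("scene","side"):
    c=cam(n)
    P={"scene":[(292,291),(225,210),(319,234)],"side":[(318,262),(205,216),(309,212)]}[n]
    for p in P: print(n,p,ray(c,*p,0.0).round(4))
    hsv=cv2.cvtColor(c["frame"],cv2.COLOR_RGB2HSV)
    m=cv2.inRange(hsv,(8,70,90),(25,255,255)); 
    for q in cv2.findContours(m,0,2)[0]:
        if cv2.contourArea(q)>60: print(cv2.boundingRect(q),cv2.contourArea(q))
E
```

```text
scene (292, 291) [0.3862 0.1444 0.    ]
scene (225, 210) [0.6851 0.0993 0.    ]
scene (319, 234) [ 0.4691 -0.0103  0.    ]
(267, 232, 31, 23) 359.0
(374, 200, 45, 38) 847.0
(161, 167, 40, 29) 849.0
(275, 128, 22, 14) 227.0
(382, 119, 21, 11) 61.0
(349, 112, 50, 22) 106.0
(329, 97, 35, 14) 240.0
(383, 73, 146, 106) 6455.0
(305, 0, 47, 66) 1764.5
(292, 0, 12, 78) 443.5
side (318, 262) [0.3921 0.1475 0.    ]
side (205, 216) [ 0.6812  0.104  -0.    ]
side (309, 212) [ 0.4729 -0.0096  0.    ]
(273, 214, 27, 25) 271.5
(116, 185, 44, 30) 834.0
(357, 168, 26, 26) 525.5
(211, 136, 22, 12) 193.0
(251, 103, 24, 9) 84.0
(318, 83, 127, 53) 2621.0
(309, 83, 26, 12) 131.5
(286, 81, 29, 19) 84.0
(198, 55, 11, 36) 269.5
(177, 40, 9, 56) 380.0
(165, 32, 12, 73) 420.0
(142, 18, 23, 119) 767.5
```

View pics/z1.png

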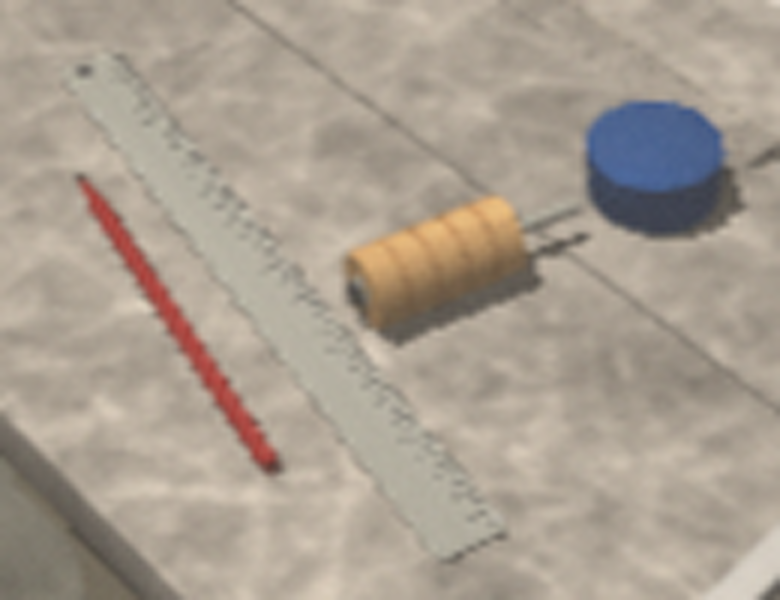

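View pics/z2.png

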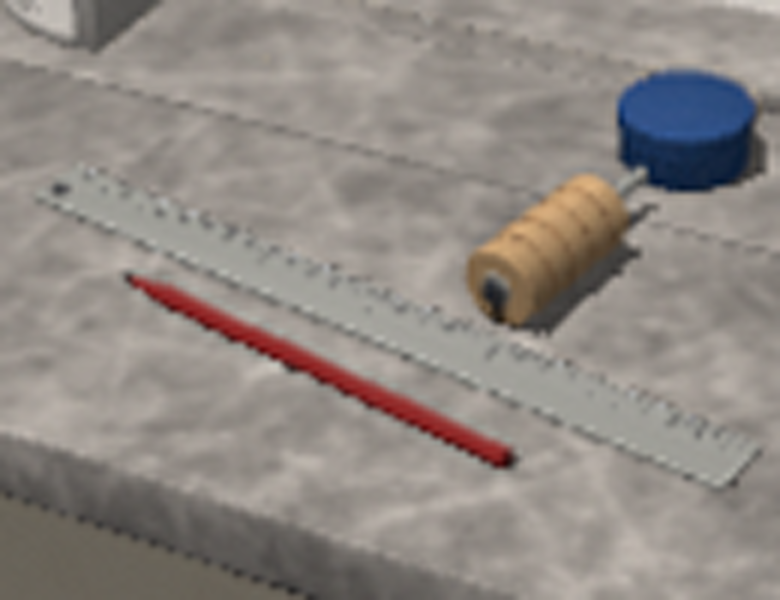

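The zooms show the rule's corners, the drum's end face with its hub (side zoom ~(490,284), scene zoom ~(358,291)), the kerf pointing down, and the arbor tip at (580,209) in the scene zoom and (645,172) in the side zoom. Next I triangulate.

```bash
python3 - <<'E'
from h import *
a=cam("scene"); b=cam("side")
A=lambda x,y:(210+(x+.5)/6-.5,200+(y+.5)/6-.5)
B=lambda x,y:(195+(x+.5)/6-.5,185+(y+.5)/6-.5)
def tri(p,q):
    M=[];r=[]
    for c,(u,v) in((a,p),(b,q)):
        K=np.array([[c["f"],0,c["cx"]],[0,c["f"],c["cy"]],[0,0,1]]); P=K@np.c_[c["R"],c["t"]]
        M+= [u*P[2]-P[0], v*P[2]-P[1]]
    M=np.array(M); return np.linalg.lstsq(M[:,:3],-M[:,3],rcond=None)[0]
for n,p,q in[("nd",(508,533),(760,452)),("no",(447,562),(730,487)),("fd",(120,57),(85,165)),("fo",(65,70),(38,195))]:
    print(n,ray(a,*A(*p),.0025).round(4),ray(b,*B(*q),.0025).round(4))
for n,p,q,z in[("hub",(358,291),(490,284),.015),("arbtip",(580,209),(645,172),.015)]:
    print(n,ray(a,*A(*p),z).round(4),ray(b,*B(*q),z).round(4),tri(A(*p),B(*q)).round(4))
for c,n in((a,"a"),(b,"b")):
    hsv=cv2.cvtColor(c["frame"],cv2.COLOR_RGB2HSV); m=cv2.inRange(hsv,(105,110,40),(125,255,255))
    for q in cv2.findContours(m,0,2)[0]:
        if cv2.contourArea(q)>150:
            x,y,w,h=cv2.boundingRect(q); print(x,y,w,h,ray(c,x+w/2-.5,y+h/2-.5,.013).round(3))
E
```

```text
nd [0.3866 0.1383 0.0025] [0.3877 0.142  0.0025]
no [0.3906 0.1607 0.0025] [0.3904 0.1619 0.0025]
fd [0.6778 0.0904 0.0025] [0.6804 0.0898 0.0025]
fo [0.6855 0.112  0.0025] [0.6846 0.1146 0.0025]
hub [0.4954 0.1119 0.015 ] [0.498 0.111 0.015] [0.4978 0.1104 0.0137]
arbtip [0.4751 0.0239 0.015 ] [0.4767 0.0235 0.015 ] [0.4768 0.0225 0.0138]
308 217 22 15 [ 0.484 -0.023  0.013]
298 197 23 20 [ 0.474 -0.012  0.013]
```

Emit:
drive_tool(motion=[0.38, 0.72, 0, 0, 0, -0.39, 0.76, 1.44, 0, 0, 0, -0.78, 1.14, 2.16, 0, 0, 0, -1.17, 1.52, 2.88, 0, 0, 0, -1.56, 1.9, 3.6, 0, 0, 0, -1.95, 2.28, 4.32, 0, 0, 0, -2.34, 2.66, 5.04, 0, 0, 0, -2.73, 3.04, 5.76, 0, 0, 0, -3.12, 3.42, 6.48, 0, 0, 0, -3.51, 3.8, 7.2, 0, 0, 0, -3.9, 4.18, 7.92, 0, 0, 0, -4.29, 4.56, 8.64, 0, 0, 0, -4.68, 4.94, 9.36, 0, 0, 0, -5.07, 5.32, 10.08, 0, 0, 0, -5.46, 5.5, 10.7, 0, 0, 0, -5.83, 5.5, 10.7, 0, 0, 0, -5.83, 5.5, 10.7, 0, 0, 0, -5.83], claw=1)

```text
time_s: 2.42
ee_pos: [0.4652, -0.0358, 0.2314]
tool_rot: [0.998, -0.055, 0.0, -0.026]
ft_force: [-0.2, -0.2, -0.2]
finger_gap: 0.0001
grasp_force: 0.0
```

```bash
cat >> h.py <<'E'
def st():
    s=arm.state(); from scipy.spatial.transform import Rotation as Ro
    R=Ro.from_quat(s["tool_rot"]).as_matrix()
    print("t",s["time_s"],"p",np.round(s["ee_pos"],4),"q",np.round(s["qpos"],3),"F",np.round(s["ft_force"],2),"gap",round(s["finger_gap"],4),"toolx yaw",np.degrees(np.arctan2(R[1,0],R[0,0])).round(2),"z",R[:,2].round(4))
E
python3 - <<'E'
from h import *
st(); c=cam("wrist"); cv2.imwrite("pics/w0.png",c["frame"][:,:,::-1]); print(c["fovy"],-c["R"].T@c["t"],c["R"].round(3).tolist())
E
```

```text
t 2.425 p [ 0.4652 -0.0358  0.2314] q [-0.11   0.176 -0.077  1.32   0.051  3.141] F [-0.21 -0.21 -0.16] gap 0.0001 toolx yaw -6.25 z [ 0.0031  0.0513 -0.9987]
65.58784248499421 [ 0.54345092 -0.05351082  0.37386241] [[-0.11, -0.993, -0.051], [-0.947, 0.089, 0.309], [-0.302, 0.082, -0.95]]
```

View pics/w0.png

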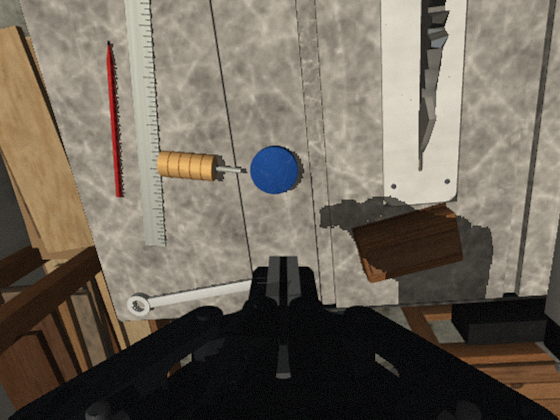

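The drum spans (158,162) to (216,166), the rule's drum-side edge runs (152,0) to (163,245), and joint 6 is at its limit. I'll use the half-turned tool orientation instead.

Emit:
drive_tool(motion=[0, 0, 0, 0, 0, 1.5, 0, 0, 0, 0, 0, 3, 0, 0, 0, 0, 0, 4.5, 0, 0, 0, 0, 0, 6, 0, 0, 0, 0, 0, 7.5, 0, 0, 0, 0, 0, 9, 0, 0, 0, 0, 0, 10.5, 0, 0, 0, 0, 0, 12, 0, 0, 0, 0, 0, 13.5, 0, 0, 0, 0, 0, 15, 0, 0, 0, 0, 0, 16.5, 0, 0, 0, 0, 0, 18, 0, 0, 0, 0, 0, 19.5, 0, 0, 0, 0, 0, 21, 0, 0, 0, 0, 0, 22.5, 0, 0, 0, 0, 0, 24, 0, 0, 0, 0, 0, 25.5, 0, 0, 0, 0, 0, 27, 0, 0, 0, 0, 0, 28.5, 0, 0, 0, 0, 0, 29.5])

```text
time_s: 4.97
ee_pos: [0.4653, -0.0349, 0.2316]
tool_rot: [0.078, 0.997, -0.026, -0.001]
ft_force: [-0.7, 0.6, 0.4]
finger_gap: 0.0003
grasp_force: 0.0
```

```bash
python3 - <<'E'
from h import *
st()
E
```

```text
t 4.975 p [ 0.4653 -0.0349  0.2316] q [-0.042  0.177 -0.076  1.321 -0.051  0.115] F [-0.73  0.6   0.37] gap 0.0003 toolx yaw 171.06 z [-0.0057 -0.0512 -0.9987]
```

Emit:
drive_tool(motion=[0.15, 0.38, 0, 0.08, -0.01, 0, 0.3, 0.76, 0, 0.16, -0.02, 0, 0.45, 1.14, 0, 0.24, -0.03, 0, 0.6, 1.53, 0, 0.33, -0.04, 0, 0.75, 1.91, 0, 0.41, -0.05, 0, 0.9, 2.3, 0, 0.49, -0.05, 0, 0.9, 2.3, 0, 0.49, -0.05, 0])

```text
time_s: 5.85
ee_pos: [0.5112, 0.0815, 0.2311]
tool_rot: [0.079, 0.997, 0.0, -0.001]
ft_force: [-0.3, -0.4, -0.2]
finger_gap: -0.0
grasp_force: 0.0
```

```bash
python3 - <<'E'
from h import *
st(); c=cam("wrist"); cv2.imwrite("pics/w1.png",c["frame"][:,:,::-1]); np.save("w1.npy",c,allow_pickle=True); print(-c["R"].T@c["t"],c["R"].round(3).tolist())
hsv=cv2.cvtColor(c["frame"],cv2.COLOR_RGB2HSV)
m=cv2.inRange(hsv,(8,70,90),(25,255,255))
for q in cv2.findContours(m,0,2)[0]:
    if cv2.contourArea(q)>300: print(cv2.minAreaRect(q))
E
```

```text
t 5.85 p [0.5112 0.0815 0.2311] q [0.158 0.277 0.052 1.347 0.    0.316] F [-0.3  -0.38 -0.16] gap -0.0 toolx yaw 170.97 z [-1.1e-03  2.0e-04 -1.0e+00]
[0.43367262 0.09206095 0.37405261] [[0.158, 0.987, -0.0], [0.939, -0.151, 0.308], [0.304, -0.049, -0.951]]
((279.0034484863281, 159.3824462890625), (56.35797882080078, 26.341550827026367), 1.6846843957901)
((26.478130340576172, 105.18873596191406), (19.246936798095703, 65.94499206542969), 66.54096984863281)
((14.329898834228516, 70.74227142333984), (48.12741470336914, 52.39186477661133), 66.03751373291016)
((526.9999389648438, 100.49998474121094), (200.99996948242188, 63.99999237060547), 90.0)
((473.5, 98.5), (197.0, 47.0), 90.0)
```

View pics/w1.png

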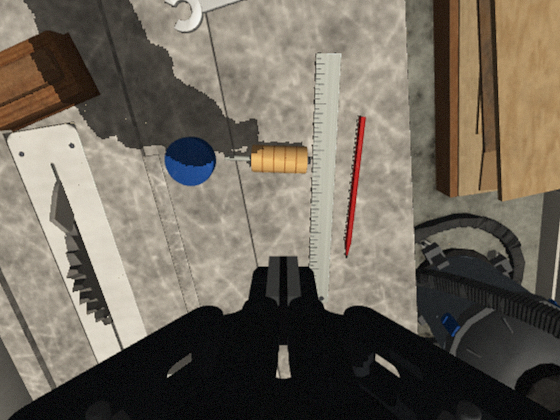

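The wrist view shows the drum at (252..307, 159), the rule's drum-side edge from (316,53) to (309,265), and the tin at (190,161).

```bash
cat >> h.py <<'E'
def drum(c,lo=300,hi=6000,roi=None):
    hsv=cv2.cvtColor(c["frame"],cv2.COLOR_RGB2HSV)
    m=cv2.inRange(hsv,(8,70,60),(25,255,255))
    if roi: k=np.zeros_like(m); x0,y0,x1,y1=roi; k[y0:y1,x0:x1]=255; m&=k
    m=cv2.morphologyEx(m,cv2.MORPH_CLOSE,np.ones((5,5)))
    q=max(cv2.findContours(m,0,2)[0],key=cv2.contourArea)
    return cv2.minAreaRect(q),q
def edge(c,side,z,rows,x0,x1):
    # rightmost/leftmost bright boundary per row via gradient not used
    pass
E
python3 - <<'E'
from h import *
c=np.load("w1.npy",allow_pickle=True).item()
r,q=drum(c,roi=(230,120,330,200)); print(r)
b=cv2.boxPoints(r); b=b[np.argsort(b[:,0])]
L=b[:2].mean(0);Rr=b[2:].mean(0)
P=ray(c,*L,.015);Q=ray(c,*Rr,.015); print("ends",P,Q,"len",np.linalg.norm(Q-P),"mid",(P+Q)/2,"heading",np.degrees(np.arctan2(*(Q-P)[1::-1]))-90)
q=q[:,0,:]; top=[];bot=[]
for x in range(int(L[0])+5,int(Rr[0])-4):
    y=q[abs(q[:,0]-x)<1][:,1]; top.append((x,y.min()));bot.append((x,y.max()))
for n,s in(("top",top),("bot",bot)):
    s=np.array(s);k=np.polyfit(s[:,0],s[:,1],1);A=ray(c,s[0,0],np.polyval(k,s[0,0]),.015);B=ray(c,s[-1,0],np.polyval(k,s[-1,0]),.015);print(n,A,B,np.degrees(np.arctan2(*(B-A)[1::-1]))-90)
hsv=cv2.cvtColor(c["frame"],cv2.COLOR_RGB2HSV)
# far edge of rule (right side, clean) by gradient in gray of hue/sat
g=cv2.GaussianBlur(c["frame"],(3,3),0).astype(float); 
print(g[100,305:350].round().astype(int)[:, [0,2]].tolist())
E
```

```text
((278.95074462890625, 158.57656860351562), (56.5349006652832, 27.89263343811035), 1.7899105548858643)
ends [0.48424462 0.04793285 0.015     ] [0.49603599 0.1091449  0.015     ] len 0.06233739636260951 mid [0.49014031 0.07853888 0.015     ] heading -10.90341528952743Traceback (most recent call last):
  File "<stdin>", line 9, in <module>
    return umr_minimum(a, axis, None, out, keepdims, initial, where)
ValueError: zero-size array to reduction operation minimum which has no identity
```

Emit:
drive_tool(motion=[-0.2, 0, -0.5, 0, 0, -0.1, -0.4, 0, -1, 0, 0, -0.2, -0.56, 0, -1.6, 0, 0, -0.28, -0.56, 0, -2.2, 0, 0, -0.28, -0.56, 0, -2.8, 0, 0, -0.28, -0.56, 0, -3.3, 0, 0, -0.28, -0.56, 0, -3.72, 0, 0, -0.28, -0.56, 0, -3.72, 0, 0, -0.28])

```text
time_s: 6.9
ee_pos: [0.481, 0.0793, 0.044]
tool_rot: [0.095, 0.995, -0.001, -0.002]
ft_force: [-0.6, 0.7, 0.6]
finger_gap: 0.0001
grasp_force: 0.0
```

```bash
python3 - <<'E'
from h import *
st()
c=np.load("w1.npy",allow_pickle=True).item()
A=ray(c,316,53,.0025);B=ray(c,309.5,265,.0025);print(A,B,np.degrees(np.arctan2(*(B-A)[1::-1])))
c=cam("scene");d=cam("side");
k=lambda i:cv2.resize(i,None,fx=4,fy=4,interpolation=cv2.INTER_CUBIC)[:,:,::-1]
cv2.imwrite("pics/z3.png",np.hstack([k(c["frame"][170:290,230:330]),k(d["frame"][160:280,230:330])]))
E
```

```text
t 6.9 p [0.481  0.0793 0.044 ] q [ 0.163  0.388 -0.319  0.868  0.     0.353] F [-0.55  0.65  0.58] gap 0.0001 toolx yaw 169.12 z [-4.9e-03 -8.0e-04 -1.0e+00]
[0.38999049 0.13376582 0.0025    ] [0.63163461 0.09440836 0.0025    ] -9.250744338780448
```

View pics/z3.png

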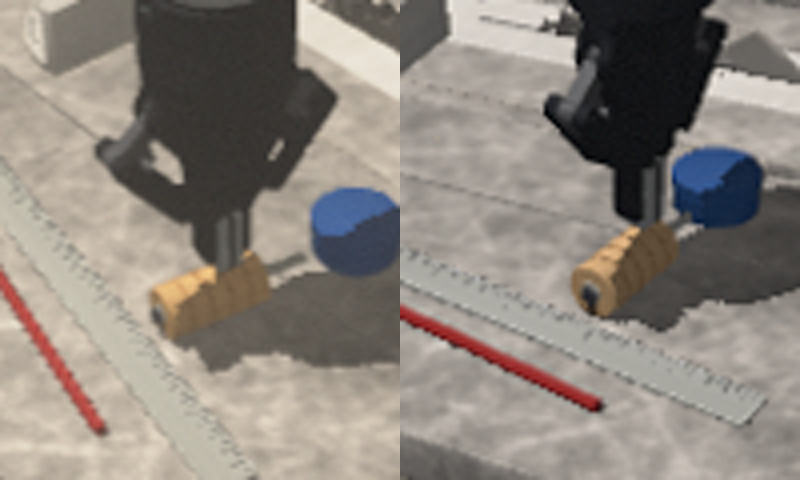

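Emit:
drive_tool(motion=[0, 0, -0.1, 0, 0, 0, 0, 0, -0.2, 0, 0, 0, 0, 0, -0.26, 0, 0, 0, 0, 0, -0.28, 0, 0, 0, 0, 0, -0.28, 0, 0, 0])

```text
time_s: 7.62
ee_pos: [0.4826, 0.0801, 0.0313]
tool_rot: [0.094, 0.996, -0.0, -0.001]
ft_force: [0.7, -0.4, -0.0]
finger_gap: -0.0
grasp_force: 0.0
```

Emit:
drive_tool(motion=[0, 0, -0.02, 0, 0, 0, 0, 0, -0.02, 0, 0, 0])

```text
time_s: 7.88
ee_pos: [0.4827, 0.0801, 0.0303]
tool_rot: [0.094, 0.996, 0.0, -0.0]
ft_force: [0.2, 0.1, 0.5]
finger_gap: -0.0002
grasp_force: 0.0
```

Emit:
drive_tool(motion=[0, 0, -0.02, 0, 0, 0, 0, 0, -0.02, 0, 0, 0])

```text
time_s: 8.12
ee_pos: [0.4832, 0.0801, 0.0297]
tool_rot: [0.094, 0.996, 0.0, 0.0]
ft_force: [0.3, -0.5, 2.9]
finger_gap: -0.0002
grasp_force: 1.3
```

Emit:
drive_tool(motion=[0, 0, -0.02, 0, 0, 0, 0.06, -0.011, -0.02, 0, 0, 0, 0.14, -0.026, -0.02, 0, 0, 0, 0.22, -0.041, -0.02, 0, 0, 0, 0.3, -0.056, -0.02, 0, 0, 0, 0.38, -0.07, -0.02, 0, 0, 0, 0.46, -0.085, -0.02, 0, 0, 0, 0.52, -0.096, -0.02, 0, 0, 0, 0.55, -0.102, -0.02, 0, 0, 0, 0.55, -0.102, -0.02, 0, 0, 0])

```text
time_s: 9.38
ee_pos: [0.5116, 0.0746, 0.0295]
tool_rot: [0.095, 0.996, -0.0, 0.001]
ft_force: [0.5, -2.0, 6.9]
finger_gap: -0.0001
grasp_force: 3.5
```

```bash
cat >> h.py <<'E'
def wd(c,roi):
    # drum pose seen by scene/side: minAreaRect centre + axis direction at z=.015
    r,q=drum(c,roi=roi); b=cv2.boxPoints(r)
    e=[np.linalg.norm(b[i]-b[(i+1)%4]) for i in range(4)]
    i=int(np.argmin(e[:2])); A=(b[i]+b[i+1])/2; B=(b[i+2]+b[(i+3)%4])/2
    P,Q=ray(c,*A,.015),ray(c,*B,.015)
    if P[1]>Q[1]: P,Q=Q,P
    print("px",np.round(r[0],1),"mid",((P+Q)/2).round(4),"len",np.linalg.norm(Q-P).round(4),"head",np.degrees(np.arctan2(*(Q-P)[1::-1])).round(2)-90)
E
python3 - <<'E'
from h import *
st(); c=cam("scene"); wd(c,(230,200,310,270)); 
import numpy as np
for n,roi in(("side",(220,190,310,250)),): wd(cam(n),roi)
a={"frame":cv2.imread("pics/scene0.png")[:,:,::-1].copy(),**{k:c[k] for k in("f","cx","cy","R","t")}}; wd(a,(230,200,310,270))
E
```

```text
t 9.375 p [0.5116 0.0746 0.0295] q [ 0.145  0.451 -0.263  0.855 -0.001  0.335] F [ 0.48 -2.    6.9 ] gap -0.0001 toolx yaw 169.14 z [ 2.2e-03 -5.0e-04 -1.0e+00]
px [279.1 239. ] mid [0.5034 0.0775 0.015 ] len 0.0682 head -11.310000000000002
px [280.1 223.7] mid [0.5032 0.0791 0.015 ] len 0.084 head -10.230000000000004
px [282.4 242.7] mid [0.4895 0.0799 0.015 ] len 0.0675 head -10.969999999999999
```

Emit:
drive_tool(motion=[0, 0, 0.15, 0, 0, 0, 0, 0, 0.3, 0, 0, 0, -0.14, 0.026, 0.3, 0, 0, 0, -0.275, 0.051, 0.25, 0, 0, 0, -0.275, 0.051, 0.12, 0, 0, 0, -0.275, 0.051, 0.04, 0, 0, 0, -0.275, 0.051, 0, 0, 0, 0, -0.275, 0.051, 0, 0, 0, 0, -0.215, 0.04, 0, 0, 0, 0, -0.135, 0.025, 0, 0, 0, 0, -0.055, 0.01, 0, 0, 0, 0, 0.025, -0.005, 0, 0, 0, 0, 0.105, -0.019, 0, 0, 0, 0, 0.185, -0.034, 0, 0, 0, 0, 0.245, -0.045, 0, 0, 0, 0, 0.275, -0.051, 0, 0, 0, 0, 0.275, -0.051, 0, 0, 0, 0])

```text
time_s: 11.6
ee_pos: [0.5259, 0.0719, 0.0295]
tool_rot: [0.095, 0.996, -0.0, 0.001]
ft_force: [-0.2, -1.9, 7.4]
finger_gap: -0.0001
grasp_force: 3.8
```

```bash
python3 - <<'E'
from h import *
st(); c=cam("scene"); wd(c,(230,200,310,270)); wd(cam("side"),(220,190,310,250))
E
```

```text
t 11.6 p [0.5259 0.0719 0.0295] q [ 0.137  0.473 -0.225  0.87  -0.001  0.326] F [-0.2  -1.9   7.41] gap -0.0001 toolx yaw 169.13 z [ 2.8e-03 -9.0e-04 -1.0e+00]
px [275.9 235.2] mid [0.5176 0.0748 0.015 ] len 0.0678 head -10.200000000000003
px [274.7 221.6] mid [0.5172 0.077  0.015 ] len 0.0816 head -11.349999999999994
```

Emit:
drive_tool(motion=[0, 0, 0.15, 0, 0, 0, 0, 0, 0.3, 0, 0, 0, -0.14, 0.026, 0.3, 0, 0, 0, -0.275, 0.051, 0.25, 0, 0, 0, -0.275, 0.051, 0.12, 0, 0, 0, -0.275, 0.051, 0.04, 0, 0, 0, -0.275, 0.051, 0, 0, 0, 0, -0.275, 0.051, 0, 0, 0, 0, -0.215, 0.04, 0, 0, 0, 0, -0.135, 0.025, 0, 0, 0, 0, -0.055, 0.01, 0, 0, 0, 0, 0.025, -0.005, 0, 0, 0, 0, 0.105, -0.019, 0, 0, 0, 0, 0.185, -0.034, 0, 0, 0, 0, 0.245, -0.045, 0, 0, 0, 0, 0.275, -0.051, 0, 0, 0, 0, 0.275, -0.051, 0, 0, 0, 0])

```text
time_s: 13.82
ee_pos: [0.5396, 0.0694, 0.0296]
tool_rot: [0.095, 0.996, -0.0, 0.001]
ft_force: [-1.1, -3.1, 7.9]
finger_gap: -0.0
grasp_force: 3.7
```

```bash
python3 - <<'E'
from h import *
c=cam("scene"); wd(c,(230,200,310,270)); wd(cam("side"),(220,190,310,250))
E
```

```text
px [272.8 231.5] mid [0.5317 0.0721 0.015 ] len 0.0676 head -10.560000000000002
px [269.2 219.3] mid [0.5318 0.074  0.015 ] len 0.0823 head -10.650000000000006
```

Emit:
drive_tool(motion=[0, 0, 0.15, 0, 0, 0, 0, 0, 0.3, 0, 0, 0, -0.14, 0.026, 0.3, 0, 0, 0, -0.275, 0.051, 0.25, 0, 0, 0, -0.275, 0.051, 0.12, 0, 0, 0, -0.275, 0.051, 0.04, 0, 0, 0, -0.275, 0.051, 0, 0, 0, 0, -0.275, 0.051, 0, 0, 0, 0, -0.215, 0.04, 0, 0, 0, 0, -0.135, 0.025, 0, 0, 0, 0, -0.055, 0.01, 0, 0, 0, 0, 0.025, -0.005, 0, 0, 0, 0, 0.105, -0.019, 0, 0, 0, 0, 0.185, -0.034, 0, 0, 0, 0, 0.245, -0.045, 0, 0, 0, 0, 0.275, -0.051, 0, 0, 0, 0, 0.275, -0.051, 0, 0, 0, 0])

```text
time_s: 16.05
ee_pos: [0.5533, 0.0668, 0.0296]
tool_rot: [0.095, 0.996, -0.0, 0.001]
ft_force: [-0.3, -2.0, 7.4]
finger_gap: 0.0001
grasp_force: 3.6
```

```bash
python3 - <<'E'
from h import *
st(); c=cam("scene"); wd(c,(230,200,310,270)); d=cam("side"); wd(d,(220,190,310,250))
k=lambda i:cv2.resize(i,None,fx=4,fy=4,interpolation=cv2.INTER_CUBIC)[:,:,::-1]
cv2.imwrite("pics/z4.png",np.hstack([k(c["frame"][170:290,220:320]),k(d["frame"][160:280,220:320])]))
E
```

```text
t 16.05 p [0.5533 0.0668 0.0296] q [ 0.121  0.516 -0.149  0.903 -0.001  0.31 ] F [-0.28 -2.03  7.42] gap 0.0001 toolx yaw 169.14 z [ 2.7e-03 -8.0e-04 -1.0e+00]
px [269.4 227.8] mid [0.5464 0.0698 0.015 ] len 0.0669 head -10.170000000000002
px [264.1 217.2] mid [0.5457 0.0712 0.015 ] len 0.082 head -11.39
```

View pics/z4.png

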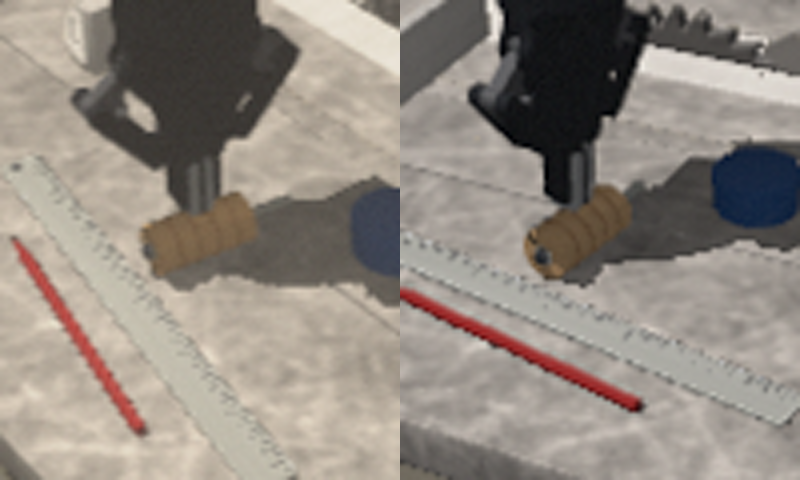

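The kerf in the side zoom is at upper left, just past the top, as expected at about 0.6 turn. The rule, pencil and tin have not moved.

Emit:
drive_tool(motion=[0, 0, 0.15, 0, 0, 0, 0, 0, 0.3, 0, 0, 0, -0.14, 0.026, 0.3, 0, 0, 0, -0.275, 0.051, 0.25, 0, 0, 0, -0.275, 0.051, 0.12, 0, 0, 0, -0.275, 0.051, 0.04, 0, 0, 0, -0.275, 0.051, 0, 0, 0, 0, -0.275, 0.051, 0, 0, 0, 0, -0.215, 0.04, 0, 0, 0, 0, -0.135, 0.025, 0, 0, 0, 0, -0.055, 0.01, 0, 0, 0, 0, 0.025, -0.005, 0, 0, 0, 0, 0.105, -0.019, 0, 0, 0, 0, 0.185, -0.034, 0, 0, 0, 0, 0.245, -0.045, 0, 0, 0, 0, 0.275, -0.051, 0, 0, 0, 0, 0.275, -0.051, 0, 0, 0, 0])

```text
time_s: 18.27
ee_pos: [0.567, 0.0642, 0.0297]
tool_rot: [0.095, 0.996, -0.0, 0.001]
ft_force: [-0.6, -2.3, 6.9]
finger_gap: 0.0001
grasp_force: 3.5
```

Emit:
drive_tool(motion=[0, 0, 0.15, 0, 0, 0, 0, 0, 0.3, 0, 0, 0, -0.14, 0.026, 0.3, 0, 0, 0, -0.275, 0.051, 0.25, 0, 0, 0, -0.275, 0.051, 0.12, 0, 0, 0, -0.275, 0.051, 0.04, 0, 0, 0, -0.275, 0.051, 0, 0, 0, 0, -0.275, 0.051, 0, 0, 0, 0, -0.215, 0.04, 0, 0, 0, 0, -0.135, 0.025, 0, 0, 0, 0, -0.055, 0.01, 0, 0, 0, 0, 0.025, -0.005, 0, 0, 0, 0, 0.105, -0.019, 0, 0, 0, 0, 0.185, -0.034, 0, 0, 0, 0, 0.245, -0.045, 0, 0, 0, 0, 0.275, -0.051, 0, 0, 0, 0, 0.275, -0.051, 0, 0, 0, 0])

```text
time_s: 20.4
ee_pos: [0.5807, 0.0617, 0.0296]
tool_rot: [0.095, 0.996, -0.0, 0.001]
ft_force: [0.3, -1.0, 6.3]
finger_gap: -0.0
grasp_force: 3.3
```

```bash
python3 - <<'E'
from h import *
st(); c=cam("scene"); wd(c,(230,200,310,270)); d=cam("side"); wd(d,(220,190,310,250))
a={**c,"frame":cv2.imread("pics/scene0.png")[:,:,::-1].copy()}; wd(a,(230,200,310,270))
a={**d,"frame":cv2.imread("pics/side0.png")[:,:,::-1].copy()}; wd(a,(220,190,310,250))
E
```

```text
t 20.4 p [0.5807 0.0617 0.0296] q [ 0.106  0.56  -0.07   0.938 -0.001  0.296] F [ 0.27 -1.    6.33] gap -0.0 toolx yaw 169.14 z [ 2.6e-03 -7.0e-04 -1.0e+00]
px [263.6 220.6] mid [0.5749 0.0641 0.015 ] len 0.067 head -11.959999999999994
px [253.6 212.9] mid [0.575  0.0656 0.015 ] len 0.081 head -10.950000000000003
px [282.4 242.7] mid [0.4895 0.0799 0.015 ] len 0.0675 head -10.969999999999999
px [285.5 225.9] mid [0.4894 0.0819 0.015 ] len 0.0841 head -9.810000000000002
```

Emit:
drive_tool(motion=[0, 0, 0.15, 0, 0, 0, 0, 0, 0.3, 0, 0, 0, -0.1, 0.018, 0.3, 0, 0, 0, -0.2, 0.037, 0.25, 0, 0, 0, -0.2, 0.037, 0.12, 0, 0, 0, -0.2, 0.037, 0.04, 0, 0, 0, -0.2, 0.037, 0, 0, 0, 0, -0.2, 0.037, 0, 0, 0, 0, -0.16, 0.03, 0, 0, 0, 0, -0.1, 0.018, 0, 0, 0, 0, -0.04, 0.007, 0, 0, 0, 0, 0.02, -0.004, 0, 0, 0, 0, 0.07, -0.013, 0, 0, 0, 0, 0.1, -0.018, 0, 0, 0, 0, 0.1, -0.018, 0, 0, 0, 0, 0.1, -0.018, 0, 0, 0, 0])

```text
time_s: 22.5
ee_pos: [0.5856, 0.0608, 0.0296]
tool_rot: [0.095, 0.996, -0.0, 0.001]
ft_force: [0.7, -1.6, 7.7]
finger_gap: -0.0003
grasp_force: 3.3
```

Emit:
drive_tool(motion=[0, 0, 0.1, 0, 0, 0, 0, 0, 0.3, 0, 0, 0, 0, 0, 0.8, 0, 0, 0, 0, 0, 1.5, 0, 0, 0, 0, 0, 2.3, 0, 0, 0, 0, 0, 3, 0, 0, 0, 0, 0, 3, 0, 0, 0])

```text
time_s: 23.38
ee_pos: [0.5862, 0.0617, 0.1824]
tool_rot: [0.094, 0.996, 0.001, 0.003]
ft_force: [0.1, 0.3, -0.5]
finger_gap: -0.0
grasp_force: 0.0
```

```bash
python3 - <<'E'
from h import *
st(); c=cam("scene"); wd(c,(230,200,310,270)); d=cam("side"); wd(d,(220,190,310,250))
k=lambda i,s:cv2.resize(i,None,fx=s,fy=s,interpolation=cv2.INTER_CUBIC)[:,:,::-1]
cv2.imwrite("pics/z5.png",np.hstack([k(c["frame"][180:260,230:280],8)[:600],k(d["frame"][180:255,225:275],8)[:600]])[:600])
E
```

```text
t 23.375 p [0.5862 0.0617 0.1824] q [0.105 0.436 0.156 1.284 0.    0.294] F [ 0.11  0.28 -0.5 ] gap -0.0 toolx yaw 169.18 z [ 0.0066  0.001  -1.    ]
px [261.9 218.6] mid [0.5836 0.0624 0.015 ] len 0.0673 head -13.189999999999998
px [250.9 212.1] mid [0.5821 0.0652 0.015 ] len 0.0796 head -11.760000000000005
```

View pics/z5.png

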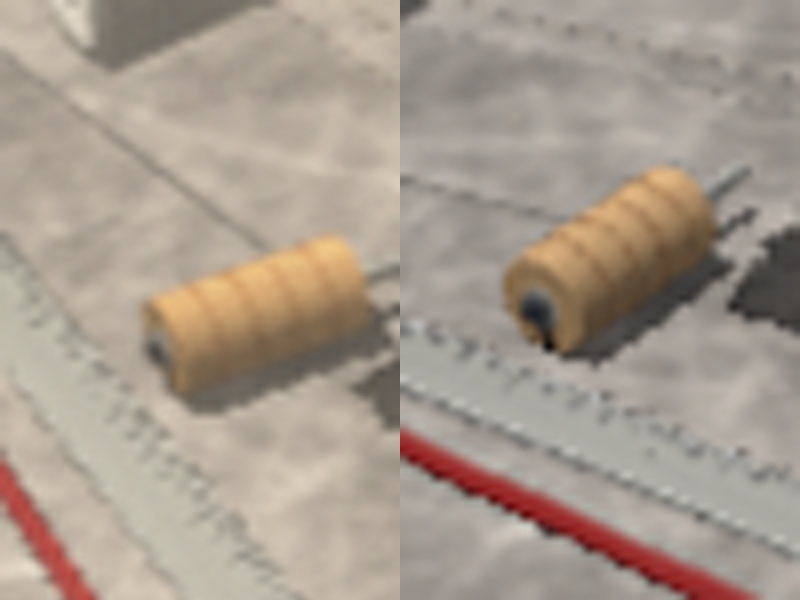

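In the last view the drum is unobstructed. In the side half the hub is at about (537,307) and the kerf mouth at about (548,342), pointing nearly down. I'll cast these onto the end-face plane to get the roll angle, and check yaw with the wrist camera.

```bash
python3 - <<'E'
from h import *
d=cam("side"); w=cam("wrist")
def face(u,v,mid,head):
    h=np.radians(head); n=np.array([-np.sin(h),np.cos(h),0]); x=np.array([np.cos(h),np.sin(h),0])
    p0=np.array([*mid,.015])+.03*n
    dd=d["R"].T@np.array([(u-d["cx"])/d["f"],(v-d["cy"])/d["f"],1.]); o=-d["R"].T@d["t"]
    X=o+dd*(n@(p0-o))/(n@dd)-p0; return np.array([x@X,X[2]])*1e3
def kerf(img,x0,y0,s,mid,head,ps):
    r=[face(x0+(a+.5)/s-.5,y0+(b+.5)/s-.5,mid,head) for a,b in ps]
    print("hub",r[0].round(1),"mouth",r[1].round(1),"angle",np.degrees(np.arctan2(*(r[1]-r[0])*[1,-1])).round(1))
i0=cv2.imread("pics/side0.png"); 
def dark(im,mid,head,n):
    # centroid of dark pixels in face coordinates, r<15 mm
    g=im.max(2); pts=[(face(u,v,mid,head),int(g[v,u])) for v in range(195,260) for u in range(220,300)]
    p=np.array([a for a,b in pts if np.hypot(*a)<14 and b<75]); far=p[np.hypot(p[:,0],p[:,1])>6.5]
    print(n,len(p),p.mean(0).round(1),"outer",far.mean(0).round(1),len(far),"ang",np.degrees(np.arctan2(far[:,0].mean(),-far[:,1].mean())).round(1))
kerf(i0,195,185,6,(.4895,.081),-10.9,[(490,284),(492,318)])
kerf(None,225-400/8,180,8,(.5825,.0645),-12.5,[(537,307),(548,342)])
dark(i0,(.4895,.081),-10.9,"start"); dark(d["frame"],(.5825,.0645),-12.5,"now")
save(w,"w2.png")
r,q=drum(w,roi=(200,100,340,250)); b=cv2.boxPoints(r); b=b[np.argsort(b[:,0])]
P=ray(w,*b[:2].mean(0),.015);Q=ray(w,*b[2:].mean(0),.015)
print("wrist",r,(P+Q)/2,np.linalg.norm(P-Q),np.degrees(np.arctan2(*(Q-P)[1::-1]))-90)
E
```

```text
hub [ 3.5 -1. ] mouth [  2.9 -15.2] angle -2.5
hub [ 1.4 -1.5] mouth [ -1.8 -11.8] angle -17.6
start 14 [ 1.3 -6.3] outer [ 0.9 -9.6] 7 ang 5.7
now 15 [ 1.  -5.4] outer [ 1.5 -8.5] 7 ang 9.8
wrist ((284.5, 190.5), (31.0, 65.0), 90.0) [0.58490604 0.06054853 0.015     ] 0.06288337389712077 -10.893153112079489
```

View pics/w2.png

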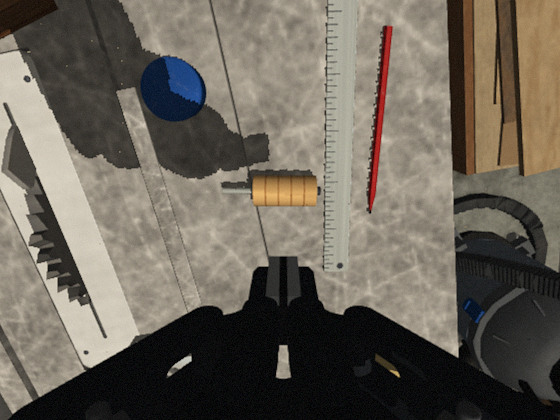

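The wrist view shows the drum square and beside the rule, with the tin and pencil in place. Next I compare kerf angles numerically by sampling the end face in both side pictures.

```bash
python3 - <<'E'
from h import *
d=cam("side"); im1=d["frame"]; im0=cv2.imread("pics/side0.png")[:,:,::-1]
h=np.radians(-10.9); n=np.array([-np.sin(h),np.cos(h),0]); x=np.array([np.cos(h),np.sin(h),0]); z=np.array([0,0,1.])
def rect(im,mid):
    g=np.arange(-20,20.1,.5); U=np.zeros((81,81),np.float32);V=U.copy()
    for i,b in enumerate(g[::-1]):
        for j,a in enumerate(g):
            U[i,j],V[i,j]=proj(d,np.array([*mid,.015])+.03*n+x*a/1e3+z*b/1e3)
    return cv2.remap(np.ascontiguousarray(im),U,V,cv2.INTER_CUBIC).astype(int)
for nme,im,mid in(("start",im0,(.4894,.0819)),("now",im1,(.5821,.0652))):
    r=rect(im,mid); m=r.max(2)
    print(nme)
    for i in range(4,81,5): print("%5.1f "%(20-i/2)," ".join("%3d"%m[i,j] for j in range(0,81,4)))
    for i in range(46,72,3):
        w=np.clip(110-m[i,20:60],0,None).astype(float); 
        if w.sum()>0: print("z",20-i/2,"dark x",((np.arange(20,60)/2-20)@w/w.sum()).round(2),w.sum())
E
```

```text
start
 18.0  124 140 159 169 176 186 195 200 203 206 203 177 143 128 137 144 146 145 145 151 154
 15.5  119 134 150 160 167 173 185 193 204 199 203 210 190 149 129 134 141 143 142 149 154
 13.0  110 125 136 147 158 171 173 171 166 164 159 165 182 185 165 144 145 150 152 154 157
 10.5  101 112 124 133 152 153 146 134 130 129 126 128 133 140 146 149 150 155 162 166 166
  8.0   91 100 115 126 133 133 124 121 124 123 128 126 122 122 129 133 146 156 164 170 172
  5.5   83  89 106 123 125 125 123 126 132 131 136 145 137 129 127 124 131 158 164 166 172
  3.0   79  81  94 115 122 125 124 126 134 124 111 109 122 131 129 123 127 145 155 159 164
  0.5   74  78  88 114 120 125 125 112 102  88  75  68  70 109 125 124 127 142 149 152 160
 -2.0   68  76  92 115 123 125 127 114  81  56  46  46  49  82 115 125 127 135 147 152 154
 -4.5   65  70  81 102 120 126 128 123  92  50  38  37  39  65 103 125 133 141 148 154 154
 -7.0   56  65  71  79 111 128 130 125 105  63  34  39  52  75 104 132 140 147 153 156 156
 -9.5   81  68  62  60  80 120 130 124 109  67  36  53  98 107 123 141 156 155 157 159 159
-1
[... 1569 characters left out ...]
73  78  91 124 145 146 154 159 158
 -9.5   98  74  69  62  68  92 130 128 103  50  48  83 105 122 128 145 160 167 169 171 167
-12.0  160 107 114 115  89  67  76 109  93  28  37 105  97 115 132 143 154 159 161 163 167
-14.5  176 164 156 171 173 152 117 103 133 118  88 134 143 128 137 143 148 148 149 154 158
-17.0  176 177 175 178 180 180 179 171 168 180 181 167 165 162 161 157 153 151 150 151 155
-19.5  154 171 177 179 179 184 188 189 189 185 183 178 173 170 164 161 159 158 156 152 148
z -3.0 dark x 2.65 1404.0
z -4.5 dark x 2.91 1462.0
z -6.0 dark x 2.64 1260.0
z -7.5 dark x 1.27 868.0
z -9.0 dark x -0.48 677.0
z -10.5 dark x -1.77 798.0
z -12.0 dark x -2.79 1021.0
z -13.5 dark x -2.76 597.0
```

Hub-relative, the kerf has over-rolled by about 10°, and travel is about 95.5 mm. I'll take back about 2 mm with a small reverse stroke from the top.

Emit:
drive_tool(motion=[0, 0, -0.7, 0, 0, 0, 0, 0, -1.5, 0, 0, 0, 0, 0, -2.3, 0, 0, 0, 0, 0, -2.75, 0, 0, 0, 0, 0, -2.88, 0, 0, 0, 0, 0, -2.95, 0, 0, 0, 0, 0, -3, 0, 0, 0, 0, 0, -3, 0, 0, 0, -0.03, 0.005, -3, 0, 0, 0, -0.06, 0.011, -3, 0, 0, 0, -0.09, 0.017, -3, 0, 0, 0, -0.1, 0.018, -3, 0, 0, 0, -0.1, 0.018, -3, 0, 0, 0, -0.1, 0.018, -3, 0, 0, 0, -0.1, 0.018, -2.9, 0, 0, 0, -0.1, 0.018, -2.7, 0, 0, 0, -0.1, 0.018, -2.2, 0, 0, 0, -0.1, 0.018, -1.5, 0, 0, 0, -0.1, 0.018, -0.7, 0, 0, 0, -0.1, 0.018, 0, 0, 0, 0])

```text
time_s: 26.12
ee_pos: [0.5789, 0.0622, 0.1802]
tool_rot: [0.094, 0.996, 0.0, -0.0]
ft_force: [0.3, -0.1, -0.7]
finger_gap: -0.0001
grasp_force: 0.0
```

Emit:
drive_tool(motion=[0, 0, 0, 0, 0, 0, 0, 0, 0, 0, 0, 0])

```text
time_s: 26.38
ee_pos: [0.5784, 0.0622, 0.178]
tool_rot: [0.094, 0.996, -0.0, -0.001]
ft_force: [0.1, -0.8, -0.3]
finger_gap: 0.0001
grasp_force: 0.0
```

```bash
python3 - <<'E'
from h import *
st(); c=cam("scene"); wd(c,(230,200,310,270)); d=cam("side"); wd(d,(220,190,310,250)); w=cam("wrist"); wd(w,(200,100,340,250))
h=np.radians(-10.9); n=np.array([-np.sin(h),np.cos(h),0]); x=np.array([np.cos(h),np.sin(h),0]); z=np.array([0,0,1.])
mid=(.5803,.0655)
for b in(3,.5,-2,-4.5,-7,-9.5,-12,-14.5):
    o=[]
    for a in range(-20,21,2):
        u,v=proj(d,np.array([*mid,.015])+.03*n+x*a/1e3+z*b/1e3); o.append(cv2.getRectSubPix(np.ascontiguousarray(d["frame"]),(1,1),(u,v)).max())
    print("%5.1f "%b," ".join("%3d"%k for k in o))
E
```

```text
t 26.375 p [0.5784 0.0622 0.178 ] q [0.107 0.43  0.135 1.277 0.    0.296] F [ 0.08 -0.8  -0.33] gap 0.0001 toolx yaw 169.17 z [-1.7e-03  1.0e-04 -1.0e+00]
px [262.6 219. ] mid [0.581  0.0622 0.015 ] len 0.0662 head -11.799999999999997
px [251.8 212.2] mid [0.58   0.0647 0.015 ] len 0.082 head -9.790000000000006
px [284.5 193.5] mid [0.5821 0.0608 0.015 ] len 0.0629 head -10.89
  3.0   87  89 103 122 128 131 132 133 122 114 108 116 125 133 134 131 133 148 157 164 169
  0.5   83  84  97 121 128 131 130 120 102  87  71  79  91 112 126 132 134 147 155 159 161
 -2.0   80  80  90 119 127 132 131 112  87  61  50  50  55  70 109 130 140 150 155 158 160
 -4.5   76  77  82 108 124 132 134 125  94  57  44  42  46  64  99 128 143 151 157 157 155
 -7.0   71  74  76  85 110 127 133 124 104  71  41  53  68  97 114 134 153 160 164 163 160
 -9.5   75  69  73  74  87 109 128 118  99  69  42  56 104 116 129 143 157 162 167 170 168
-12.0  136 104  79 112 113  98  90  97  96  65  58  65  97 123 138 146 150 155 158 162 164
-14.5  171 163 156 155 160 162 149 126 110 132 122 112 135 145 151 153 149 149 149 151 155
```

The kerf pattern now matches the start, and travel is about 93 mm. I'm handing in.

```bash
python3 -c "
from rig import order
print(order.hand_in())"
```

```text
the job is handed in; nothing more can be done
None
```

I rolled the drum one full turn along the rule: about 93 mm of travel by camera, kerf straight down again, axis square to the rule within about 2 degrees. That includes a 2 to 3 mm roll back from the top to undo a slight over-roll; the job is handed in, with no verdict shown.

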